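Push the serving board into the corner of the counter

TASK

Using only the outside of the fingers, push the wooden serving board along the counter until its back edge lies flush against the long metal upstand and its end is up against the dark steel end stop, then move the hand clear. The coffee cup rides along on the board: do not touch the cup or let it fall over, and do not lift or tip the board. Leave the sugar jar, the metal jug and the pile of saucers where they are.

Things in the scene. Friction and masses are not known exactly. Their poses are not given: they have to be found in the camera images.
- board: wooden serving board, a solid slab 150 mm deep (its x) by 200 mm long (its y) by 25 mm thick, about 0.5 kg. Slides at 2.5 to 6.5 N; meeting it fast gives a knock of 15-20 N; turning it flush against the upstand takes up to 15 N. Origin at the centre of its underside. Its +x edge (a long edge) is its back edge and faces the upstand, up to 0.3 rad askew at the start. Too wide to grip
- back_left (a point): bottom corner of the board at the +y end of its back edge: (75, 100, 0) mm from the board's origin
- back_right (a point): bottom corner of the board at the -y end of its back edge: (75, -100, 0) mm from the board's origin
- upstand: straight low metal upstand fixed to the counter beyond the board, 720 mm long (its y), 45 mm high. Origin at the middle of the foot of its front face, at counter level. That face is its plane x = 0, and its -x axis points towards the board and the robot. It may be turned a little (up to 0.12 rad) about the vertical
- stop: dark steel end stop, a block fixed to the counter in front of the upstand, on the left (+y) or on the right (-y) of the board: 100 mm deep (x), 30 mm wide (y), 45 mm high, parallel to the upstand. Origin at the centre of its underside, 60 mm in front of the upstand's face. Its side face towards the board is 15 mm from the origin along y
- cup: white coffee cup with a handle, standing loose on the board within about 10 mm of its middle: 60 mm across, 55 mm tall (rim 80 mm above the counter), the handle sticks out about 25 mm. Origin at the centre of its underside. Not to be touched
- jar: low glass sugar jar with a steel lid, 72 mm across, 75 mm tall, loose, standing in front of the upstand on the other side of the board from the end stop; at least 55 mm lie free between it and the board's end. Origin at the centre of its underside. Leave alone
- jug: stainless milk jug, 68 mm across and 85 mm tall, with a side handle, loose, standing to one side nearer the robot. Origin at the centre of its underside. Leave alone
- saucers: pile of white saucers, 116 mm across, 44 mm high, loose, standing to one side nearer the robot. Origin at the centre of its underside. Leave alone
Mind the look-alikes: they are no part of the job. Several things look just like the stop: the one meant starts farthest from the robot's base.

How it is judged:
By the outcome, as a careful person would: the job done as asked, in the order asked, and still so for the second after the job is handed in, with the robot touching nothing.
It also fails if it takes over 64 s, if anything falls off the work surface, if the arm or the gripper's body presses on something with over 40 N, if the wrist force passes 120 N, or if a joint passes its speed limit or range.

ROBOT

A 6-joint arm with a two-finger parallel gripper is mounted at the origin on the work surface. World frame = base frame: x ahead of the robot, y to its left, z up, the work surface at z = 0. Lengths are in m, angles in rad, forces in N, time in s.
With the tool pointing down it reaches from about 0.275 to 0.825 m from the base axis. Payload 4.9 kg.
Tool frame: the origin (TCP) lies on the front face of the gripper's body, between the roots of the fingers; the fingertips stand 73 mm ahead of it and the grasp point (between the pads) lies 54 mm ahead of it; z points along the fingers, y is the direction in which the jaws open and shut (so a half turn about z gives the same grasp; the last joint's range is limited). The gripper opens to 85 mm and grips with 20 to 120 N. Pads are 22 mm wide; open, the fingers measure 114 mm over their backs; the gripper's body (76 mm by 85 mm) begins 54 mm behind the grasp point. The pads swing forward as they close: fully open they stand 13 mm farther back than shut.
Start: joints at [-1.472, 0.326, -0.193, 1.052, 0, 1.437], TCP at [0.127, -0.535, 0.304] pointing down, gripper open.
Joint ranges: [-2.65, 2.65], [-0.97, 1.79], [-1.3, 1.35], [-1.93, 2.1], [-1.47, 1.37], [-3.14, 3.14]. Speed limits (rad/s): [2.57, 2.57, 3.14, 3.14, 3.14, 3.14].

INTERFACE

Orientations are given as a rotation vector (axis times angle).
In Python, from workcell import get_state, imaging, job_done gives the robot as it stands. The module is installed in compiled form; this text tells all that it offers.
- The arm moves only by the shell command python3 -m pendant 'ROWS'. ROWS is JSON, a list that holds one entry, the list of rows, each a list of 7 numbers: the gripper command: -1 is shut, 1 is fully open, values between are in proportion, then the shift along the world's x, y, z in mm, then the turn, a rotation vector about the world's x, y, z in degrees. In form: [[[gripper, x, y, z, rx, ry, rz], ...]]. A call has exactly 8 rows; each row shifts and turns the commanded pose from where the row before left it; what a row does not reach is not made up. A row lasts 1/8 s, in which the tool goes at most 62.5 mm and 10.7 degrees, less where a joint would pass 70% of its speed; a pose out of reach is approached as far as the arm can. A call with a gripper value outside its range is refused whole. The fingers move at their own pace and stop on an object; the grip force is fixed at half the most. Time passes only in rows, so rows that do not move let the fingers close, or fill a call up. It gives the time, the measured TCP pose, the force and the opening at its end, in the units of the state.
- get_state(): the state, without advancing time (a new reading comes with each control period).
- imaging.get_image(name): name is "scene" or "top" or "wrist"; returns (picture, depth): 384x512x3 uint8, blue, green, red; 384x512 float32, m along the optical axis (not along the pixel's ray), 0 where there is no reading.
- imaging.get_calibration(name): a dict with "intrinsics" (3x3 intrinsics, pixels), "eye" and "orientation" of the camera in the world. Camera axes: x right, y down, z forward; pixel columns grow to the right and rows downward; lengths in m; the calibration is good to about 2 mm. A picture is of the moment at which its call begins: read the wrist's pose just before it. get_calibration takes no time and is no camera call; for the wrist camera it gives the pose at the moment of the call.
- job_done(): hands the job in, once; it reports no verdict.
The state is a dict: "clock": time; "joints": joint angles; "joint_vel": joint speeds; "tau": joint torques, N m; "ee_pos": TCP position; "tcp_rot": TCP orientation; "wrist_force": force on the tool from outside, world axes, zero at the start; "moment": the same for the moment, N m; "gripper_width": finger opening in m.
Only numpy, scipy, OpenCV 4.12 (cv2) and the standard library are available. Lean on these libraries where they do the work, as an engineer would, in place of code of your own. Each camera call takes 0.05 s, during which the arm holds its last target. There are 200 camera calls.

## Working session

There is one attempt and no reset: what is moved stays moved. The work goes in short steps, Python scripts to look and compute and a shell command to move; the robot and the scene stay as the last step left them, time stands still between calls to the robot, and variables do not carry over. Pictures are saved under pics/ and viewed, about 8 in all and at most 12, crops included, and the job is handed in when it is done.

```bash
mkdir -p pics; cat > h.py <<'E'
import numpy as np, cv2
from workcell import get_state, imaging, job_done
def snap(n,f):
    p,d=imaging.get_image(n); cv2.imwrite('pics/'+f+'.png',p); np.save('pics/'+f+'.npy',d); return p,d
def ray(n,uv):
    c=imaging.get_calibration(n); K=np.array(c['intrinsics']); R=np.array(c['orientation'])
    if R.shape!=(3,3): R=cv2.Rodrigues(R.astype(float))[0]
    uv=np.atleast_2d(uv).astype(float)
    r=np.c_[uv,np.ones(len(uv))]@np.linalg.inv(K).T
    return np.array(c['eye']),r@R.T
def onz(n,uv,z):
    e,r=ray(n,uv); return e+r*((z-e[2])/r[:,2])[:,None]
def cloud(n,d):
    v,u=np.mgrid[:d.shape[0],:d.shape[1]]
    e,r=ray(n,np.c_[u.ravel(),v.ravel()]); return (e+r*d.ravel()[:,None]).reshape(d.shape+(3,))
E
python3 - <<'E'
from h import *
for n in("top","scene"): 
    c=imaging.get_calibration(n); print(n,c); snap(n,n+'0')
print(get_state())
E
```

```text
top {'intrinsics': array([[350.91650396,   0.        , 260.10393875],
       [  0.        , 350.91650396, 186.15352614],
       [  0.        ,   0.        ,   1.        ]]), 'eye': array([0.36970044, 0.01779634, 1.07617167]), 'orientation': array([-2.20584869,  2.18241178, -0.11339064])}
scene {'intrinsics': array([[418.9880738 ,   0.        , 252.5609888 ],
       [  0.        , 418.9880738 , 194.71968331],
       [  0.        ,   0.        ,   1.        ]]), 'eye': array([ 1.27075574, -0.31982587,  0.74410961]), 'orientation': array([-1.9418131 , -1.26758637,  0.61811335])}
{'clock': 0.1, 'joints': array([-1.47224360e+00,  3.26847286e-01, -1.93464924e-01,  1.05202435e+00,
       -3.11710795e-05,  1.43659345e+00]), 'joint_vel': array([ 2.13364047e-05, -1.83921298e-03,  2.45445785e-03,  5.49533861e-04,
       -1.04265397e-04, -7.32415580e-04]), 'tau': array([ 2.37090098e-03, -4.44238257e+01,  2.63039482e+01,  7.83218478e-03,
       -9.71505074e-05, -9.08375966e-06]), 'ee_pos': array([ 0.12682475, -0.53475762,  0.3031995 ]), 'tcp_rot': array([-3.11881198e+00, -3.64608071e-01,  5.82914741e-06]), 'wrist_force': array([ 0.0371415 , -0.4452816 , -0.46487708]), 'moment': array([-0.00259551,  0.00057372,  0.00393884]), 'gripper_width': 0.08564687644666882}
```

View pics/top0.png

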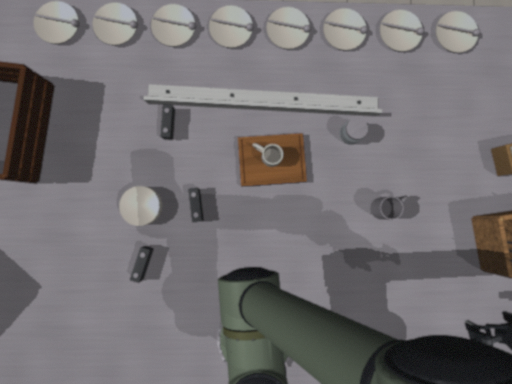

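View pics/scene0.png

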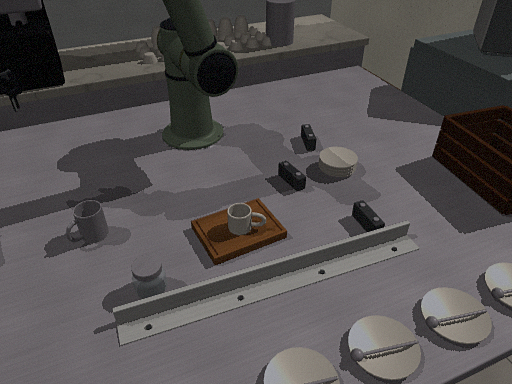

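Candidates for the stop in the top view are dark blocks at (167,122), (196,205) and (142,264). The first is the farthest from the base (at image bottom) and sits right in front of the upstand, so I pick it. The board is at (272,160) with the cup at (272,154), the jar at (355,131), the jug at (390,207) and the saucers at (139,206). Next I measure and check with one crop.

```bash
cat > m.py <<'E'
from h import *
def board(p):
    h=cv2.cvtColor(p,cv2.COLOR_BGR2HSV)
    m=cv2.inRange(h,(3,110,50),(20,255,255)); m[:, :205]=0; m[:90]=0; m[230:]=0; m[:,340:]=0
    m=cv2.morphologyEx(m,cv2.MORPH_OPEN,np.ones((3,3)))
    c=max(cv2.findContours(m,0,2)[0],key=cv2.contourArea)
    w=onz("top",c.reshape(-1,2)+0.0,0.025)[:,:2].astype(np.float32)
    r=cv2.minAreaRect(w); return r,cv2.boxPoints(r)
E
python3 - <<'E'
from m import *
p=cv2.imread('pics/top0.png'); d=np.load('pics/top0.npy')
r,b=board(p); print('board',r,b.round(4).tolist())
P=cloud("top",d)
# stop
g=p.max(2)
for (u,v) in((167,122),(196,205),(142,264)):
    m=np.zeros_like(g); m[v-24:v+24,u-14:u+14]=(g[v-24:v+24,u-14:u+14]<75)*255
    c=max(cv2.findContours(m,0,2)[0],key=cv2.contourArea)
    w=onz("top",c.reshape(-1,2),0.045)[:,:2].astype(np.float32); print('blk',cv2.minAreaRect(w), np.hypot(*w.mean(0)))
    q=P[v-24:v+24,u-14:u+14].reshape(-1,3);q=q[(q[:,2]>.038)&(q[:,2]<.055)]
    if len(q)>10: print('  depth',len(q),cv2.minAreaRect(q[:,:2].astype(np.float32)))
# upstand: top points by depth
z=P[...,2]; 
q=P[80:118,140:392].reshape(-1,3); q=q[(q[:,2]>.037)&(q[:,2]<.055)]
print('up',len(q),cv2.minAreaRect(q[:,:2].astype(np.float32)))
# front edge per y bin
ys=np.arange(-.33,.38,.03); F=[]
for y in ys:
    s=q[abs(q[:,1]-y)<.015]
    if len(s)>3: F.append((y,s[:,0].min(),s[:,0].max()))
print(np.round(F,3).tolist())
for n,u,v,R,lo,hi in(('jar',355,131,18,.05,.09),('jug',390,207,20,.06,.1),('sauc',139,206,25,.02,.06),('cup',272,154,16,.06,.1)):
    q=P[v-R:v+R,u-R:u+R].reshape(-1,3);q=q[(q[:,2]>lo)&(q[:,2]<hi)]
    print(n,len(q),cv2.minEnclosingCircle(q[:,:2].astype(np.float32)) if len(q) else '')
cv2.imwrite('pics/crop0.png',cv2.resize(p[75:225,125:325],None,fx=4,fy=4,interpolation=2))
E
```

```text
board ((0.5339784026145935, -0.04395483434200287), (0.1462271362543106, 0.19600602984428406), 4.719727039337158) [[0.453000009059906, 0.04769999906420708], [0.4691999852657318, -0.147599995136261], [0.6148999929428101, -0.1356000006198883], [0.598800003528595, 0.059700001031160355]]
blk ((0.6443084478378296, 0.2783983051776886), (0.080243781208992, 0.11169023811817169), 84.52810668945312) 0.70530623
  depth 447 ((0.6521990895271301, 0.27239927649497986), (0.11854242533445358, 0.08135765045881271), 1.1673946380615234)
blk ((0.3959149718284607, 0.16618162393569946), (0.09596893191337585, 0.05682061240077019), 7.108081340789795) 0.44375607
  depth 353 ((0.39345821738243103, 0.1814471185207367), (0.09937868267297745, 0.030102713033556938), 8.416706085205078)
blk ((0.22416982054710388, 0.32763755321502686), (0.035548433661460876, 0.10486264526844025), 73.2559585571289) 0.3944765
  depth 380 ((0.21949705481529236, 0.335350900888443), (0.030835989862680435, 0.09914076328277588), 73.80987548828125)
up 1202 ((0.6725643277168274, -0.016315102577209473), (0.7177634239196777, 0.06351986527442932), 87.86019897460938)
[[-0.33, 0.678, 0.691], [-0.3, 0.68, 0.691], [-0.27, 0.681, 0.694], [-0.24, 0.681, 0.693], [-0.21, 0.683, 0.695], [-0.18, 0.684, 0.698], [-0.15, 0.685, 0.698], [-0.12, 0.686, 0.7], [-0.09, 0.688, 0.7], [-0.06, 0.688, 0.702], [-0.03, 0.691, 0.702], [-0.0, 0.691, 0.705], [0.03, 0.692, 0.704], [0.06, 0.693, 0.706], [0.09, 0.695, 0.706], [0.12, 0.696, 0.709], [0.15, 0.696, 0.711], [0.18, 0.698, 0.71], [0.21, 0.699, 0.712], [0.24, 0.7, 0.712], [0.27, 0.652, 0.715], [0.3, 0.657, 0.714], [0.33, 0.704, 0.717]]
jar 415 ((0.6202836632728577, -0.2892683148384094), 0.03238094970583916)
jug 238 ((0.39946073293685913, -0.39335712790489197), 0.048724278807640076)
sauc 1313 ((0.38875266909599304, 0.34283924102783203), 0.05851992964744568)
cup 158 ((0.5471989512443542, -0.030813531950116158), 0.04339633882045746)
```

View pics/crop0.png

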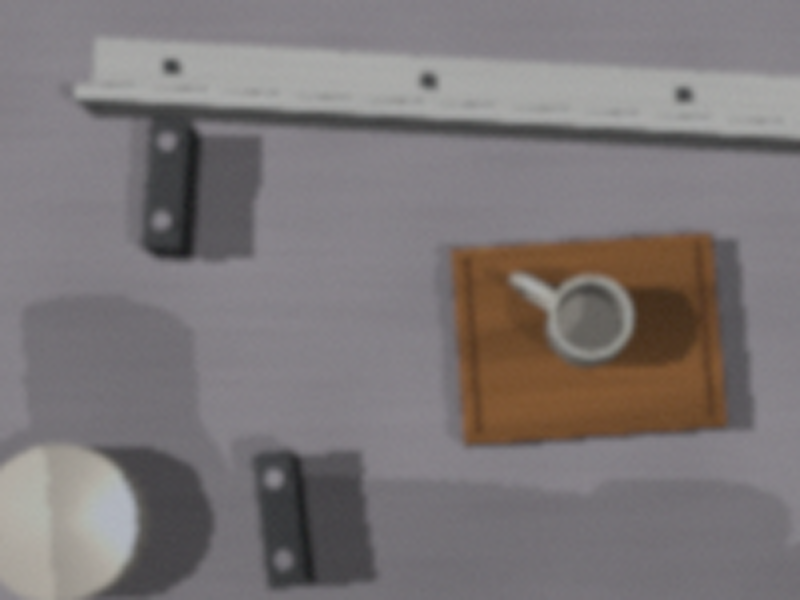

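The crop shows the chosen stop at crop (167,187), touching the upstand foot. The cup handle points up-left (+x,+y), away from both the sides I will push on. I'll refine the stop face and look for the fingertip height.

```bash
python3 - <<'E'
from h import *
d=np.load('pics/top0.npy'); P=cloud("top",d)
q=P[95:150,150:190].reshape(-1,3); q=q[(q[:,2]>.037)&(q[:,2]<.055)&(q[:,0]<.685)]
r=cv2.minAreaRect(q[:,:2].astype(np.float32)); print(r, cv2.boxPoints(r).round(3).tolist())
print(ray("top",[[172,110],[172,135]])[0], onz("top",[[171.5,110],[171.5,135]],.045).round(4).tolist())
q=P.reshape(-1,3); q=q[(np.hypot(q[:,0]-.127,q[:,1]+.535)<.075)&(q[:,2]>.15)&(q[:,2]<.32)]
print(len(q),np.sort(q[:,2])[:10])
E
python3 -m pendant '[[[1,20,40,0,0,0,10.5],[1,20,40,0,0,0,10.5],[1,20,40,0,0,0,10.5],[1,20,40,0,0,0,10.5],[1,20,40,0,0,0,10.5],[1,20,40,0,0,0,10.5],[1,20,40,0,0,0,10.5],[1,20,40,0,0,0,10.5]]]'
```

```text
((0.6384333968162537, 0.2721313238143921), (0.030691975727677345, 0.09209871292114258), 87.63066864013672) [[0.5920000076293945, 0.2590000033378601], [0.6840000152587891, 0.2549999952316284], [0.6850000023841858, 0.28600001335144043], [0.5929999947547913, 0.289000004529953]]
[0.36970044 0.01779634 1.07617167] [[0.6743, 0.2577, 0.045], [0.5988, 0.2555, 0.045]]
412 [0.24409373 0.24426076 0.24427861 0.24457017 0.24487744 0.24491437
 0.24528369 0.24536796 0.24542607 0.24571538]
clock: 1.1
ee_pos: [0.2872, -0.2137, 0.3037]
tcp_rot: [-2.068, -2.365, -0.0]
wrist_force: [1.0, -0.8, 0.3]
gripper_width: 0.0851
```

```bash
python3 -m pendant '[[[1,15,21,0,0,0,10.06],[1,15,21,0,0,0,10.06],[1,15,21,0,0,0,10.06],[1,15,21,0,0,0,10.06],[1,15,21,0,0,0,10.06],[1,15,21,0,0,0,10.06],[1,14,21,0,0,0,10.06],[1,14,21,0,0,0,10.06]]]'; python3 -m pendant '[[[1,0,0,-40,0,0,0],[1,0,0,-40,0,0,0],[1,0,0,-40,0,0,0],[1,0,0,-40,0,0,0],[1,0,0,-40,0,0,0],[1,0,0,-10,0,0,0],[1,0,0,0,0,0,0],[1,0,0,0,0,0,0]]]'
python3 - <<'E'
from h import *
s=get_state(); R=cv2.Rodrigues(s['tcp_rot'])[0]; print(s['joints'].round(3),R.round(3))
p,d=snap('scene','s1'); cv2.imwrite('pics/s1c.png',cv2.resize(p[120:300,120:360],None,fx=3,fy=3))
E
```

```text
clock: 2.1
ee_pos: [0.4051, -0.0463, 0.3036]
tcp_rot: [-0.051, -3.141, -0.0]
wrist_force: [-0.4, -0.1, -0.4]
gripper_width: 0.0853
clock: 3.1
ee_pos: [0.4059, -0.0475, 0.0951]
tcp_rot: [0.06, 3.139, -0.001]
wrist_force: [0.3, 0.5, -0.6]
gripper_width: 0.0855
[-0.297  0.362 -0.809  0.398  0.    -0.259] [[-0.999  0.038  0.002]
 [ 0.038  0.999 -0.001]
 [-0.002 -0.001 -1.   ]]
```

View pics/s1c.png

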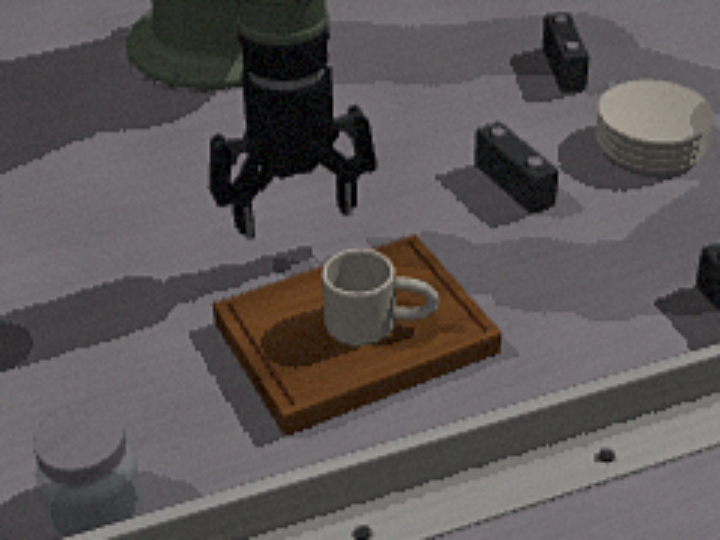

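The open fingers stand clear in front of the board (tips at crop (245,230) and (348,210)), aligned with the upstand. Now I lower and push slowly.

```bash
python3 -m pendant '[[[1,5,0,-9,0,0,0],[1,5,0,-9,0,0,0],[1,5,0,-7,0,0,0],[1,5,0,0,0,0,0],[1,4,0,0,0,0,0],[1,3,0,0,0,0,0],[1,3,0,0,0,0,0],[1,3,0,0,0,0,0]]]'; python3 -m pendant '[[[1,3,0,0,0,0,0],[1,3,0,0,0,0,0],[1,3,0,0,0,0,0],[1,3,0,0,0,0,0],[1,3,0,0,0,0,0],[1,3,0,0,0,0,0],[1,3,0,0,0,0,0],[1,3,0,0,0,0,0]]]'
python3 - <<'E'
from m import *
p,d=snap('top','t1'); r,b=board(p); print(r,b.round(4).tolist()); cv2.imwrite('pics/t1c.png',cv2.resize(p[75:225,175:375],None,fx=4,fy=4))
E
```

```text
clock: 4.15
ee_pos: [0.4381, -0.0472, 0.069]
tcp_rot: [0.06, 3.141, -0.0]
wrist_force: [-0.2, 0.1, -0.9]
gripper_width: 0.0854
clock: 5.15
ee_pos: [0.4582, -0.0457, 0.0681]
tcp_rot: [-0.057, -3.134, -0.005]
wrist_force: [-7.1, 3.2, 6.2]
gripper_width: 0.0854
((0.545538604259491, -0.046338945627212524), (0.1434919685125351, 0.19228999316692352), 0.9062626361846924) [[0.4722999930381775, 0.048700001090765], [0.47530001401901245, -0.1436000019311905], [0.6187999844551086, -0.1412999927997589], [0.6158000230789185, 0.05090000107884407]]
```

View pics/t1c.png

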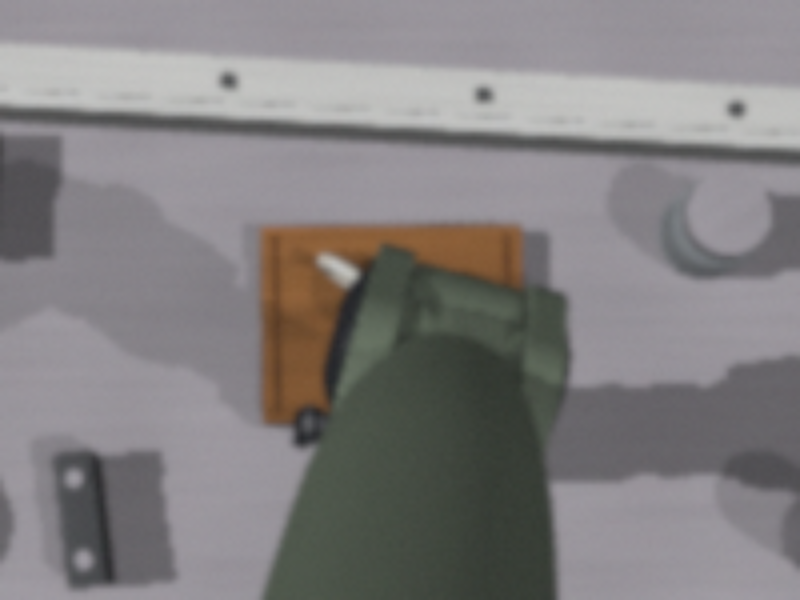

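The board follows (crop front edge at row ~425, now only +0.016 rad) and the cup is still standing. I continue.

```bash
python3 -m pendant '[[[1,4,0,0,0,0,0],[1,4,0,0,0,0,0],[1,4,0,0,0,0,0],[1,4,0,0,0,0,0],[1,4,0,0,0,0,0],[1,4,0,0,0,0,0],[1,4,0,0,0,0,0],[1,4,0,0,0,0,0]]]'; python3 -m pendant '[[[1,4,0,0,0,0,0],[1,4,0,0,0,0,0],[1,4,0,0,0,0,0],[1,4,0,0,0,0,0],[1,4,0,0,0,0,0],[1,3,0,0,0,0,0],[1,2,0,0,0,0,0],[1,0,0,0,0,0,0]]]'
python3 - <<'E'
from m import *
p,d=snap('top','t2'); r,b=board(p); print(r,b.round(4).tolist()); p,d=snap('scene','s2')
E
```

```text
clock: 6.2
ee_pos: [0.494, -0.0472, 0.0687]
tcp_rot: [-0.06, -3.141, 0.0]
wrist_force: [-2.2, 0.4, -2.4]
gripper_width: 0.0853
clock: 7.2
ee_pos: [0.5191, -0.0471, 0.0689]
tcp_rot: [0.06, 3.141, 0.0]
wrist_force: [-2.1, 0.2, -1.8]
gripper_width: 0.0853
((0.6070651412010193, 0.015562085434794426), (0.05789488926529884, 0.14381593465805054), 87.8788833618164) [[0.5340999960899353, -0.010700000450015068], [0.6779000163078308, -0.01600000075995922], [0.6800000071525574, 0.04179999977350235], [0.536300003528595, 0.047200001776218414]]
```

```bash
python3 -m pendant '[[[1,-10,0,0,0,0,0],[1,-15,0,0,0,0,0],[1,0,0,40,0,0,0],[1,0,0,50,0,0,0],[1,0,0,50,0,0,0],[1,0,-20,0,0,0,-10],[1,0,-20,0,0,0,-10],[1,0,-20,0,0,0,-10]]]'; python3 -m pendant '[[[1,20,-18,0,0,0,-10],[1,20,-20,0,0,0,-10],[1,20,-20,0,0,0,-10],[1,20,-20,0,0,0,-10],[1,20,0,0,0,0,-10],[1,3,0,0,0,0,-10],[1,0,0,0,0,0,0],[1,0,0,0,0,0,0]]]'
python3 - <<'E'
from m import *
s=get_state(); print(cv2.Rodrigues(s['tcp_rot'])[0].round(3).tolist())
p,d=snap('top','t3'); r,b=board(p); print(r,b.round(4).tolist()); cv2.imwrite('pics/t3c.png',cv2.resize(p[75:225,175:375],None,fx=4,fy=4))
E
```

```text
clock: 8.3
ee_pos: [0.4943, -0.1079, 0.2097]
tcp_rot: [0.878, 3.013, 0.0]
wrist_force: [-0.3, 0.5, 0.3]
gripper_width: 0.0854
clock: 9.3
ee_pos: [0.5967, -0.1852, 0.2091]
tcp_rot: [2.26, 2.181, 0.0]
wrist_force: [0.6, 0.1, 1.2]
gripper_width: 0.0855
[[0.036, 0.999, 0.001], [0.999, -0.036, -0.0], [-0.0, 0.001, -1.0]]
((0.6031122803688049, -0.052821964025497437), (0.19509465992450714, 0.1465737670660019), 87.83930969238281) [[0.526199996471405, -0.14749999344348907], [0.6726999878883362, -0.15309999883174896], [0.6800000071525574, 0.04190000146627426], [0.5335999727249146, 0.04740000143647194]]
```

View pics/t3c.png

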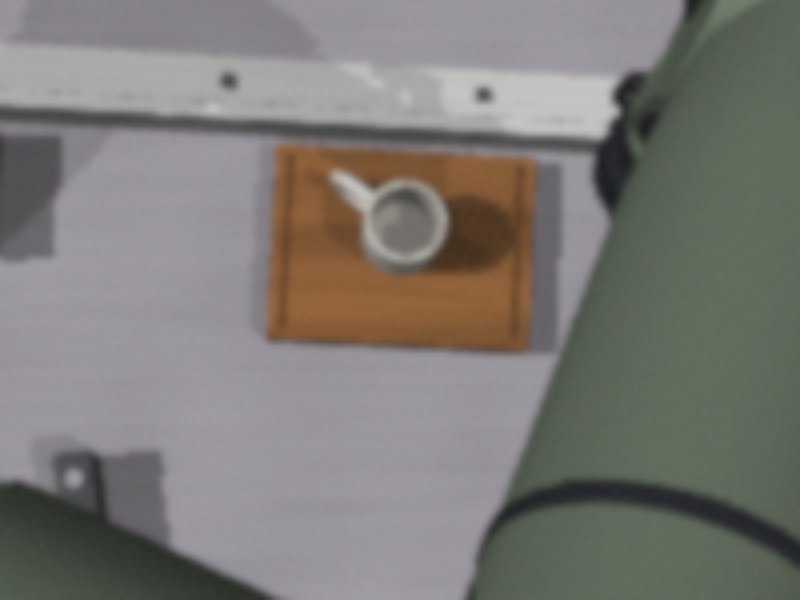

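The board is parallel to the upstand with an ~10 mm gap and the cup is upright; the cup is at crop (404,222). I lower at the right-hand end and push +y.

```bash
python3 -m pendant '[[[1,0,0,-35,0,0,0],[1,0,0,-35,0,0,0],[1,0,0,-35,0,0,0],[1,0,0,-25,0,0,0],[1,0,0,-10,0,0,0],[1,0,3,0,0,0,0],[1,0,4,0,0,0,0],[1,0,4,0,0,0,0]]]'; python3 -m pendant '[[[1,0,2,0,0,0,0],[1,0,2,0,0,0,0],[1,0,2,0,0,0,0],[1,0,2,0,0,0,0],[1,0,2,0,0,0,0],[1,0.1,3,0,0,0,0],[1,0.1,3,0,0,0,0],[1,0.1,3,0,0,0,0]]]'; python3 -m pendant '[[[1,0.15,4,0,0,0,0],[1,0.15,4,0,0,0,0],[1,0.15,4,0,0,0,0],[1,0.15,4,0,0,0,0],[1,0.15,4,0,0,0,0],[1,0.15,4,0,0,0,0],[1,0.15,4,0,0,0,0],[1,0.15,4,0,0,0,0]]]'
python3 - <<'E'
from m import *
p,d=snap('top','t4'); r,b=board(p); print(r,b.round(4).tolist())
E
```

```text
clock: 10.35
ee_pos: [0.5976, -0.1741, 0.0701]
tcp_rot: [2.262, 2.178, 0.001]
wrist_force: [0.6, 0.1, -0.2]
gripper_width: 0.0855
clock: 11.35
ee_pos: [0.5972, -0.1555, 0.0689]
tcp_rot: [2.263, 2.178, -0.001]
wrist_force: [-0.7, -2.6, -1.0]
gripper_width: 0.0852
clock: 12.35
ee_pos: [0.5983, -0.1229, 0.0688]
tcp_rot: [-2.263, -2.179, 0.0]
wrist_force: [-0.4, -3.4, -1.1]
gripper_width: 0.0854
((0.6046357750892639, -0.008732870221138), (0.18632343411445618, 0.14671389758586884), 87.56137084960938) [[0.527400016784668, -0.09870000183582306], [0.6740000247955322, -0.10490000247955322], [0.6819000244140625, 0.0812000036239624], [0.5353000164031982, 0.08749999850988388]]
```

```bash
for i in 1; do python3 -m pendant '[[[1,0.2,5,0,0,0,0],[1,0.2,5,0,0,0,0],[1,0.2,5,0,0,0,0],[1,0.2,5,0,0,0,0],[1,0.2,5,0,0,0,0],[1,0.2,5,0,0,0,0],[1,0.2,5,0,0,0,0],[1,0.2,5,0,0,0,0]]]'; python3 -m pendant '[[[1,0.2,5,0,0,0,0],[1,0.2,5,0,0,0,0],[1,0.2,5,0,0,0,0],[1,0.2,5,0,0,0,0],[1,0.2,5,0,0,0,0],[1,0.2,5,0,0,0,0],[1,0.2,5,0,0,0,0],[1,0.2,5,0,0,0,0]]]';  python3 -m pendant '[[[1,0.2,5,0,0,0,0],[1,0.2,5,0,0,0,0],[1,0.2,5,0,0,0,0],[1,0.2,5,0,0,0,0],[1,0.2,5,0,0,0,0],[1,0.2,5,0,0,0,0],[1,0.2,5,0,0,0,0],[1,0.2,5,0,0,0,0]]]'; done
python3 - <<'E'
from m import *
import m
p,d=snap('top','t5'); P=cv2.cvtColor(p,cv2.COLOR_BGR2HSV)
# board nearer the left: same mask shifted
M=cv2.inRange(P,(3,110,50),(20,255,255)); M[:90]=0;M[200:]=0;M[:,:150]=0;M[:,340:]=0
c=max(cv2.findContours(M,0,2)[0],key=cv2.contourArea); w=onz("top",c.reshape(-1,2),.025)[:,:2].astype(np.float32); r=cv2.minAreaRect(w); print(r,cv2.boxPoints(r).round(4).tolist())
E
```

```text
clock: 13.4
ee_pos: [0.6, -0.0829, 0.0689]
tcp_rot: [-2.263, -2.179, 0.0]
wrist_force: [0.5, -2.2, -1.2]
gripper_width: 0.0856
clock: 14.4
ee_pos: [0.6016, -0.0428, 0.0689]
tcp_rot: [-2.263, -2.179, 0.0]
wrist_force: [0.2, -3.1, -1.5]
gripper_width: 0.0854
clock: 15.4
ee_pos: [0.6032, -0.0029, 0.0689]
tcp_rot: [-2.263, -2.179, 0.0]
wrist_force: [0.6, -3.2, -1.6]
gripper_width: 0.0853
((0.6110701560974121, 0.14478352665901184), (0.1202860027551651, 0.14656636118888855), 87.57670593261719) [[0.5353000164031982, 0.08780000358819962], [0.6816999912261963, 0.08160000294446945], [0.6868000030517578, 0.20180000364780426], [0.5404000282287598, 0.20800000429153442]]
```

```bash
python3 -m pendant '[[[1,0.2,5,0,0,0,0],[1,0.2,5,0,0,0,0],[1,0.2,5,0,0,0,0],[1,0.2,5,0,0,0,0],[1,0.2,5,0,0,0,0],[1,0.2,5,0,0,0,0],[1,0.2,5,0,0,0,0],[1,0.2,4,0,0,0,0]]]'; python3 -m pendant '[[[1,0,1.5,0,0,0,0],[1,0,1,0,0,0,0],[1,0,1,0,0,0,0],[1,0,1,0,0,0,0],[1,0,1,0,0,0,0],[1,0,1,0,0,0,0],[1,0,0.5,0,0,0,0],[1,0,0.5,0,0,0,0]]]'
```

```text
clock: 16.45
ee_pos: [0.6048, 0.0361, 0.0689]
tcp_rot: [2.263, 2.179, -0.0]
wrist_force: [-0.2, -4.1, -1.1]
gripper_width: 0.0858
clock: 17.45
ee_pos: [0.6048, 0.0433, 0.0689]
tcp_rot: [2.263, 2.179, -0.0]
wrist_force: [0.2, -3.1, -1.3]
gripper_width: 0.0852
```

```bash
python3 -m pendant '[[[1,0,0.5,0,0,0,0],[1,0,0.5,0,0,0,0],[1,0,0.5,0,0,0,0],[1,0,0.5,0,0,0,0],[1,0,0.5,0,0,0,0],[1,0,0.5,0,0,0,0],[1,0,0.5,0,0,0,0],[1,0,0.5,0,0,0,0]]]'; python3 - <<'E'
from h import *
p,d=snap('scene','s6'); cv2.imwrite('pics/s6c.png',cv2.resize(p[140:300,220:440],None,fx=3.5,fy=3.5))
E
```

```text
clock: 18.45
ee_pos: [0.6048, 0.0474, 0.0689]
tcp_rot: [2.263, 2.179, -0.0]
wrist_force: [0.1, -4.7, -0.0]
gripper_width: 0.0855
```

View pics/s6c.png

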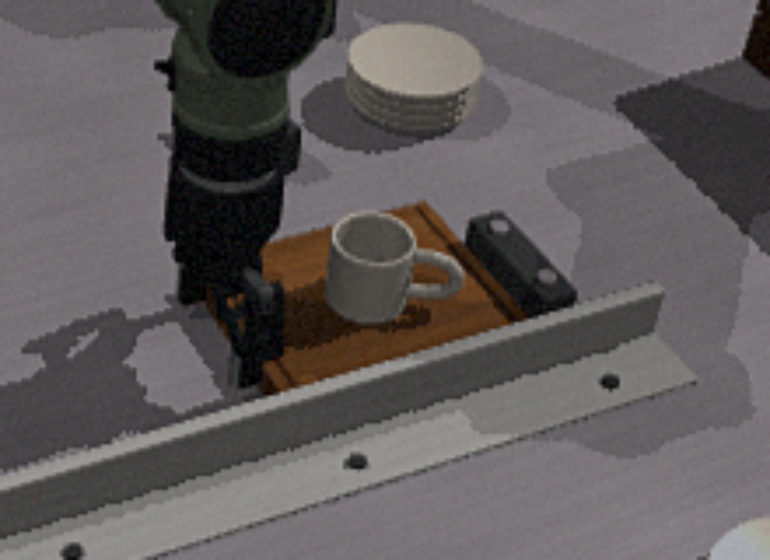

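The board's end is right beside the stop (crop (500,270)) and the cup stands well. I creep on until the force rises.

```bash
python3 -m pendant '[[[1,0,0.5,0,0,0,0],[1,0,0.5,0,0,0,0],[1,0,0.5,0,0,0,0],[1,0,0.5,0,0,0,0],[1,0,0.3,0,0,0,0],[1,0,0.3,0,0,0,0],[1,0,0.2,0,0,0,0],[1,0,0.2,0,0,0,0]]]'
```

```text
clock: 19.5
ee_pos: [0.6048, 0.0499, 0.0689]
tcp_rot: [2.263, 2.178, -0.001]
wrist_force: [-0.4, -6.0, -0.6]
gripper_width: 0.0855
```

```bash
python3 -m pendant '[[[1,0,0.3,0,0,0,0],[1,0,0.3,0,0,0,0],[1,0,0.3,0,0,0,0],[1,0,0.3,0,0,0,0],[1,0,0.2,0,0,0,0],[1,0,0.2,0,0,0,0],[1,0,0.2,0,0,0,0],[1,0,0,0,0,0,0]]]'; python3 -c "
from h import *
s=get_state();print(s['ee_pos'].round(4),s['wrist_force'].round(1))"
```

```text
clock: 20.5
ee_pos: [0.6048, 0.0502, 0.0689]
tcp_rot: [2.262, 2.176, -0.005]
wrist_force: [0.4, -10.0, -0.3]
gripper_width: 0.0855
[0.6048 0.0502 0.0689] [  0.4 -10.   -0.3]
```

Contact with the stop is made (force 10 N, motion halted). Next I back off and go round to the front edge for the final push to the upstand.

```bash
python3 -m pendant '[[[1,0,-8,0,0,0,0],[1,0,-12,0,0,0,0],[1,0,0,40,0,0,0],[1,0,0,50,0,0,0],[1,0,0,50,0,0,0],[1,-20,0,0,0,0,10],[1,-20,0,0,0,0,10],[1,-20,15,0,0,0,10]]]'; python3 -m pendant '[[[1,-20,20,0,0,0,10],[1,-20,20,0,0,0,10],[1,-10,20,0,0,0,10],[1,0,20,0,0,0,10],[1,0,20,0,0,0,10],[1,0,5,0,0,0,10],[1,0,0,0,0,0,0],[1,0,0,0,0,0,0]]]'
python3 - <<'E'
from h import *
s=get_state(); print(cv2.Rodrigues(s['tcp_rot'])[0].round(3).tolist())
p,d=snap('top','t7'); P=cv2.cvtColor(p,cv2.COLOR_BGR2HSV)
M=cv2.inRange(P,(3,110,50),(20,255,255)); M[:90]=0;M[200:]=0;M[:,:150]=0;M[:,340:]=0
c=max(cv2.findContours(M,0,2)[0],key=cv2.contourArea); w=onz("top",c.reshape(-1,2),.025)[:,:2].astype(np.float32); r=cv2.minAreaRect(w); print(r,cv2.boxPoints(r).round(4).tolist())
cv2.imwrite('pics/t7c.png',cv2.resize(p[75:225,125:325],None,fx=4,fy=4))
E
```

```text
clock: 21.5
ee_pos: [0.5443, 0.0468, 0.2091]
tcp_rot: [-1.616, -2.694, -0.002]
wrist_force: [-0.1, 0.6, 0.3]
gripper_width: 0.0851
clock: 22.5
ee_pos: [0.4948, 0.1519, 0.2089]
tcp_rot: [-0.064, -3.141, -0.001]
wrist_force: [0.5, 0.8, -0.1]
gripper_width: 0.0854
[[-0.999, 0.041, -0.0], [0.041, 0.999, 0.0], [0.0, 0.0, -1.0]]
((0.6103432774543762, 0.12202202528715134), (0.1505563110113144, 0.12463937699794769), 0.7923106551170349) [[0.5342000126838684, 0.18330000340938568], [0.5358999967575073, 0.05869999900460243], [0.6865000128746033, 0.06069999933242798], [0.6848000288009644, 0.18539999425411224]]
```

View pics/t7c.png

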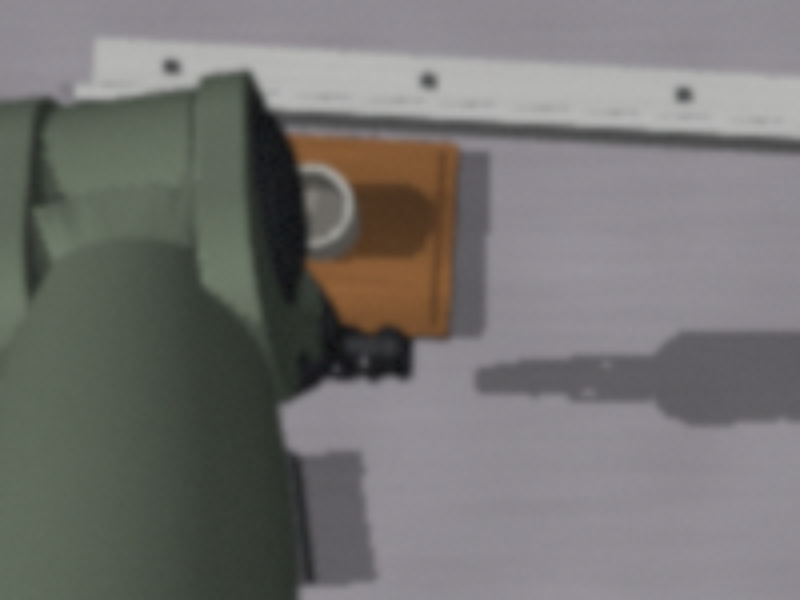

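The board sits against the stop, ~8 mm short of the upstand and parallel to it, with its front edge at crop row ~335. The fingers are above the free counter in front. I lower and push +x.

```bash
python3 -m pendant '[[[1,0,0,-35,0,0,0],[1,0,0,-35,0,0,0],[1,0,0,-35,0,0,0],[1,0,0,-25,0,0,0],[1,0,0,-10,0,0,0],[1,4,0,0,0,0,0],[1,4,0,0,0,0,0],[1,4,0,0,0,0,0]]]'; python3 -m pendant '[[[1,2,0,0,0,0,0],[1,2,0,0,0,0,0],[1,2,0,0,0,0,0],[1,2,0,0,0,0,0],[1,2,0,0,0,0,0],[1,1,0,0,0,0,0],[1,1,0,0,0,0,0],[1,1,0,0,0,0,0]]]';python3 -m pendant '[[[1,1,0,0,0,0,0],[1,1,0,0,0,0,0],[1,1,0,0,0,0,0],[1,1,0,0,0,0,0],[1,1,0,0,0,0,0],[1,0.5,0,0,0,0,0],[1,0.5,0,0,0,0,0],[1,0.5,0,0,0,0,0]]]'
```

```text
clock: 23.55
ee_pos: [0.508, 0.1522, 0.0699]
tcp_rot: [0.06, 3.139, 0.001]
wrist_force: [0.8, -0.3, 0.4]
gripper_width: 0.0852
clock: 24.55
ee_pos: [0.5198, 0.1521, 0.0689]
tcp_rot: [-0.06, -3.141, -0.0]
wrist_force: [0.4, -0.0, 0.0]
gripper_width: 0.0855
clock: 25.55
ee_pos: [0.5263, 0.1521, 0.0689]
tcp_rot: [0.06, 3.141, -0.0]
wrist_force: [0.2, -0.4, 0.0]
gripper_width: 0.0855
```

```bash
python3 -m pendant '[[[1,0.6,0,0,0,0,0],[1,0.6,0,0,0,0,0],[1,0.6,0,0,0,0,0],[1,0.6,0,0,0,0,0],[1,0.6,0,0,0,0,0],[1,0.6,0,0,0,0,0],[1,0.6,0,0,0,0,0],[1,0.6,0,0,0,0,0]]]'; python3 -m pendant '[[[1,0.5,0,0,0,0,0],[1,0.5,0,0,0,0,0],[1,0.5,0,0,0,0,0],[1,0.5,0,0,0,0,0],[1,0.5,0,0,0,0,0],[1,0.5,0,0,0,0,0],[1,0,0,0,0,0,0],[1,0,0,0,0,0,0]]]'
```

```text
clock: 26.55
ee_pos: [0.527, 0.1521, 0.0683]
tcp_rot: [-0.059, -3.133, 0.001]
wrist_force: [-12.4, 0.8, 11.0]
gripper_width: 0.0852
clock: 27.55
ee_pos: [0.5316, 0.1519, 0.0682]
tcp_rot: [-0.059, -3.136, 0.001]
wrist_force: [-6.4, -1.1, 2.9]
gripper_width: 0.0856
```

```bash
python3 -m pendant '[[[1,0.5,0,0,0,0,0],[1,0.5,0,0,0,0,0],[1,0.5,0,0,0,0,0],[1,0.5,0,0,0,0,0],[1,0.3,0,0,0,0,0],[1,0.3,0,0,0,0,0],[1,0,0,0,0,0,0],[1,0,0,0,0,0,0]]]'; python3 - <<'E'
from h import *
p,d=snap('scene','s8'); cv2.imwrite('pics/s8c.png',cv2.resize(p[140:300,220:440],None,fx=3.5,fy=3.5))
E
```

```text
clock: 28.55
ee_pos: [0.5336, 0.1518, 0.0682]
tcp_rot: [-0.059, -3.135, 0.002]
wrist_force: [-7.7, -0.4, 5.7]
gripper_width: 0.0857
```

View pics/s8c.png

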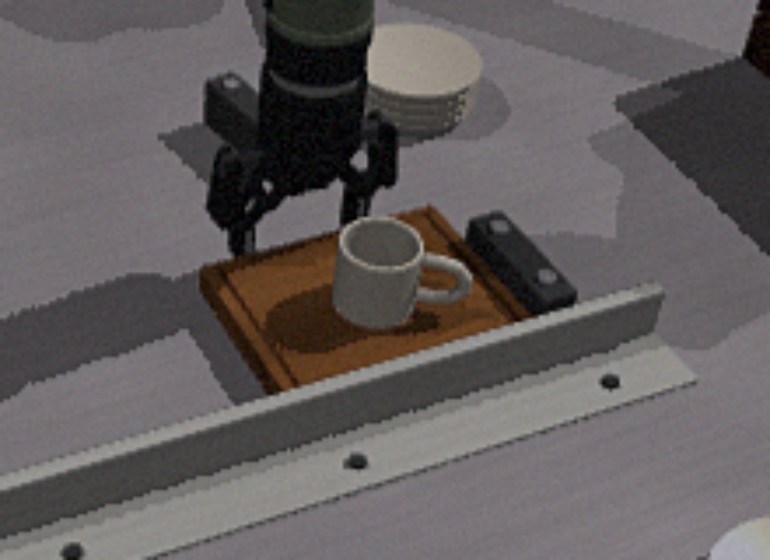

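The board is close to the upstand and beside the stop; the upstand hides the foot from this view, so I rely on force. I keep pressing gently.

```bash
python3 -m pendant '[[[1,0.5,0,0,0,0,0],[1,0.5,0,0,0,0,0],[1,0.5,0,0,0,0,0],[1,0.5,0,0,0,0,0],[1,0.3,0,0,0,0,0],[1,0.3,0,0,0,0,0],[1,0,0,0,0,0,0],[1,0,0,0,0,0,0]]]'; python3 -m pendant '[[[1,0.4,0,0,0,0,0],[1,0.4,0,0,0,0,0],[1,0.4,0,0,0,0,0],[1,0.4,0,0,0,0,0],[1,0.2,0,0,0,0,0],[1,0.2,0,0,0,0,0],[1,0,0,0,0,0,0],[1,0,0,0,0,0,0]]]'
```

```text
clock: 29.6
ee_pos: [0.5359, 0.1518, 0.0681]
tcp_rot: [-0.059, -3.134, 0.002]
wrist_force: [-9.8, -1.7, 6.4]
gripper_width: 0.0856
clock: 30.6
ee_pos: [0.5376, 0.1517, 0.0681]
tcp_rot: [-0.059, -3.134, 0.002]
wrist_force: [-9.8, -1.6, 5.8]
gripper_width: 0.0852
```

```bash
python3 -m pendant '[[[1,0.4,0,0,0,0,0],[1,0.4,0,0,0,0,0],[1,0.4,0,0,0,0,0],[1,0.4,0,0,0,0,0],[1,0.2,0,0,0,0,0],[1,0.2,0,0,0,0,0],[1,0,0,0,0,0,0],[1,0,0,0,0,0,0]]]'; python3 -m pendant '[[[1,0.3,0,0,0,0,0],[1,0.3,0,0,0,0,0],[1,0.3,0,0,0,0,0],[1,0.3,0,0,0,0,0],[1,0,0,0,0,0,0],[1,0,0,0,0,0,0],[1,0,0,0,0,0,0],[1,0,0,0,0,0,0]]]'
```

```text
clock: 31.6
ee_pos: [0.5385, 0.1517, 0.0681]
tcp_rot: [-0.059, -3.132, 0.002]
wrist_force: [-12.9, -1.2, 10.0]
gripper_width: 0.0853
clock: 32.6
ee_pos: [0.5386, 0.1517, 0.068]
tcp_rot: [-0.059, -3.13, 0.002]
wrist_force: [-14.4, -0.3, 13.0]
gripper_width: 0.0855
```

```bash
python3 -m pendant '[[[1,0.4,0,0,0,0,0],[1,0.4,0,0,0,0,0],[1,0.4,0,0,0,0,0],[1,0.4,0,0,0,0,0],[1,0,0,0,0,0,0],[1,0,0,0,0,0,0],[1,0,0,0,0,0,0],[1,0,0,0,0,0,0]]]'; python3 -m pendant '[[[1,-6,0,0,0,0,0],[1,-10,0,0,0,0,0],[1,-20,0,0,0,0,0],[1,0,0,40,0,0,0],[1,0,-30,50,0,0,0],[1,0,-50,40,0,0,0],[1,0,-50,0,0,0,0],[1,0,-50,0,0,0,0]]]'; python3 -m pendant '[[[1,0,-50,0,0,0,0],[1,0,-50,0,0,0,0],[1,0,0,0,0,0,0],[1,0,0,0,0,0,0],[1,0,0,0,0,0,0],[1,0,0,0,0,0,0],[1,0,0,0,0,0,0],[1,0,0,0,0,0,0]]]'
python3 - <<'E'
from h import *
p,d=snap('top','t9'); P=cv2.cvtColor(p,cv2.COLOR_BGR2HSV)
M=cv2.inRange(P,(3,110,50),(20,255,255)); M[:90]=0;M[200:]=0;M[:,:150]=0;M[:,340:]=0
c=max(cv2.findContours(M,0,2)[0],key=cv2.contourArea); w=onz("top",c.reshape(-1,2),.025)[:,:2].astype(np.float32); r=cv2.minAreaRect(w); b=cv2.boxPoints(r); print(r,b.round(4).tolist())
cv2.imwrite('pics/t9c.png',cv2.resize(p[85:165,150:250],None,fx=7,fy=7,interpolation=2))
E
```

```text
clock: 33.6
ee_pos: [0.5388, 0.1517, 0.068]
tcp_rot: [-0.059, -3.127, 0.002]
wrist_force: [-18.6, -0.9, 16.8]
gripper_width: 0.0854
clock: 34.6
ee_pos: [0.5111, -0.0283, 0.1992]
tcp_rot: [0.059, 3.137, -0.001]
wrist_force: [0.8, 0.8, 0.2]
gripper_width: 0.0855
clock: 35.6
ee_pos: [0.5102, -0.1263, 0.1979]
tcp_rot: [0.059, 3.141, -0.0]
wrist_force: [-0.5, -0.4, 0.3]
gripper_width: 0.0852
((0.6234962344169617, 0.15975148975849152), (0.19947290420532227, 0.1486811637878418), 87.8705062866211) [[0.5454999804496765, 0.06279999762773514], [0.694100022315979, 0.05730000138282776], [0.7014999985694885, 0.2567000091075897], [0.5529000163078308, 0.2621999979019165]]
```

View pics/t9c.png

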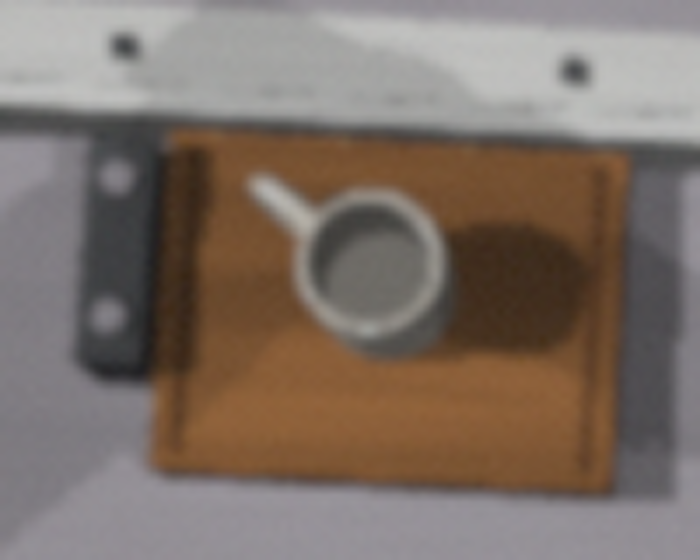

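```bash
python3 - <<'E'
from h import *
d0=np.load('pics/top0.npy'); d=np.load('pics/t9.npy')
P=cloud("top",d)
for n,u,v,R,lo,hi in(('jar',355,131,18,.05,.09),('jug',390,207,20,.06,.1),('sauc',139,206,25,.02,.06)):
    q=P[v-R:v+R,u-R:u+R].reshape(-1,3);q=q[(q[:,2]>lo)&(q[:,2]<hi)]
    print(n,len(q),cv2.minEnclosingCircle(q[:,:2].astype(np.float32)) if len(q) else '')
job_done(); print(get_state()['clock'])
E
```

```text
jar 0 
jug 245 ((0.39951983094215393, -0.3951328992843628), 0.05039417743682861)
sauc 1316 ((0.38850313425064087, 0.34341174364089966), 0.05870797112584114)
the job is handed in; nothing more can be done
the job is handed in; nothing more can be done
```

The job is handed in: the board lies against the upstand with its end up against the dark steel stop. I used the open fingers as a two-point pusher: first towards the upstand, then along it to the stop, then in to the upstand. The hand was then raised clear, after about 36 s of the 64 s allowed.

**Checks that passed:**
- **Flush at the back:** in the last top view the board's slope is 0.037, against about 0.038 for the upstand. Motion stopped at the upstand with about 19 N.
- **End contact:** motion stopped at the stop with 10 N. In the last view the board's end measures y ≈ 0.259 m, against 0.256–0.258 m for the stop's face. That 2–3 mm overlap is about calibration error, and I did not press against the stop again after the final push.
- **Cup:** it was upright in every view, and the hand never came near it.
- **Jug and saucers:** both measured within 2 mm of where they started.

**Check that failed:** the last jar measurement gave no points, most likely because the arm hid it in the top view. The jar was not confirmed at the end, but by my measurements the hand stayed about 25 mm or more from it throughout.

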